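# Clip the play board into the high-chair tray holder

### The arm

A 6-joint arm with a two-finger parallel gripper is mounted at the origin on the work surface. World frame = base frame: x ahead of the robot, y to its left, z up, the work surface at z = 0. Lengths are in m, angles in rad, forces in N, time in s.
With the tool pointing down it reaches from about 0.3 to 0.875 m from the base axis. Payload 6.4 kg.
Tool frame: the origin (TCP) lies at the very end of the fingers, on their centre line; the grasp point (between the pads) lies 19 mm behind it; x points along the fingers, y is the direction in which the jaws open and shut, and the axes are right-handed (so a half turn about x gives the same grasp; the last joint's range is limited). The gripper opens to 85 mm and grips with 20 to 120 N. Pads are 22 mm wide; open, the fingers measure 114 mm over their backs; the gripper's body (76 mm by 85 mm) begins 54 mm behind the grasp point. The pads swing forward as they close: fully open they stand 13 mm farther back than shut.
Start: joints at [1.085, 0.181, 1.607, -0, 1.354, -0.206], TCP at [0.159, 0.553, 0.231] pointing down, gripper open.
Joint ranges: [-2.99, 2.99], [-0.89, 2.07], [0.3, 2.58], [-1.14, 4.28], [0, 2.63], [-3.12, 3.12]. Speed limits (rad/s): [2.57, 2.57, 3.01, 3.14, 3.14, 3.14].

### API

Orientations are given as a unit quaternion [w, x, y, z].
In Python, from bench import status, optics, hand_in gives the robot as it stands. The module is installed in compiled form; this text tells all that it offers.
- The arm moves only by the shell command python3 -m jog 'ROWS'. ROWS is JSON, one flat list of numbers, 5 for each row, row after row: the shift along the tool's x, y, z in mm, then the turn about the tool's x in degrees, then the opening in per cent of the stroke, from 0 (shut) to 100 (fully open). In form: [tx, ty, tz, yaw, gripper, tx, ty, tz, yaw, gripper, ...]. A call has exactly 5 rows; each row is the pose to reach, as a shift and turn from the pose commanded when the call began, along the tool's axes at that moment; what a row does not reach only later rows make up. A row lasts 1/10 s, in which the tool goes at most 50 mm and 8.59 degrees, less where a joint would pass 70% of its speed; a pose out of reach is approached as far as the arm can. A call with a gripper value outside its range is refused whole. The fingers move at their own pace and stop on an object; the grip force is fixed at half the most. Time passes only in rows, so rows that repeat a pose let the fingers close, or fill a call up. It gives the time, the measured TCP pose, the force and the opening at its end, in the units of the state.
- status.get_obs(): the state, without advancing time (a new reading comes with each control period).
- optics.camera(name): name is "side" or "top" or "wrist"; returns the picture (480x640x3 uint8, red, green, blue); there is no depth.
- optics.get_calibration(name): a dict with "vertical_fov" (degrees; the focal length in pixels is half the picture's height over the tangent of half this angle, whatever the lens; pixels are square), "cx", "cy" (the principal point, pixels), "k1" (the pictures are not rectified: a ray, as slopes to the right and down, at radius r is drawn at 1 + k1 r^2 times it, then the intrinsics apply), "extrinsics" (4x4, takes a point from camera to world coordinates). Camera axes: x right, y up, looking along -z (the intrinsics and any distortion apply to the point x, -y, -z); pixel columns grow to the right and rows downward; lengths in m; the calibration is good to about 2 mm. A picture is of the moment at which its call begins: read the wrist's pose just before it. get_calibration takes no time and is no camera call; for the wrist camera it gives the pose at the moment of the call.
- hand_in(): hands the job in, once; it reports no verdict.
The state is a dict: "time_s": time; "q": joint angles; "dq": joint speeds; "joint_efforts": joint torques, N m; "eef_pos": TCP position; "eef_rot": TCP orientation; "wrist_force": force on the tool from outside, world axes, zero at the start; "torque": the same for the moment, N m; "opening": opening from 0.0 (shut) to 1.0 (fully open).
Only numpy, scipy, OpenCV 4.12 (cv2) and the standard library are available. Lean on these libraries where they do the work, as an engineer would, in place of code of your own. Each camera call takes 0.05 s, during which the arm holds its last target. There are 200 camera calls.

### The job

Pick up the play board by its upright handle, set it flat on the tray in front of the white holder with its thick bead leading, and slide it in under the sprung steel clip, so that the bead pushes the clip up and the clip drops down behind it. Press the board gently but definitely against the stop inside the holder, then let go, leaving it flat and square under the clip. Do not ram the board, and leave the other things where they stand.

Things in the scene. Friction and masses are not known exactly. Their poses are not given: they have to be found in the camera images.
- board: Loose pale wooden play board, about 0.2 kg, flat on the tray, underside at z = 0.014. 170 mm long (own x), 96 mm wide (own y), z up. Origin: centre of the underside. Plate 8 mm thick; along the front edge (+x end) runs a round bead 14 mm in diameter, so 14 mm high.
- board_front (a point): On the board: middle of the foot of its front face (85 mm ahead of the board's origin in its own x, at underside height).
- board_handle (a point): On the board: middle of the top of its solid upright handle bar, 50 mm behind the board's origin (own x = -50 mm), 46 mm above the underside, 135 mm behind the front face. The bar is 60 mm long in x and 16 mm thick in y, and stands on the plate; grip it from above across its 16 mm.
- holder: Fixed white holder on the tray floor (z = 0.014). Origin: on the floor at the middle of the stop face, a rigid wall 113 mm wide, 20 mm high. Own +x: the way the board goes in; the mouth faces -x. Base and hinge lie behind the stop, up to x = +62 mm, 36 mm high. Seated, the board's front face touches the stop (board_front at the origin, same yaw); press it on with some 5 to 10 N, never over 18 N.
- holder_mouth (a point): On the holder: middle of its mouth on the tray floor, own x = -89 mm. Two side guides, 12 mm high, run along x from -62 mm to the stop, inner faces at y = +-50.5 mm (2.5 mm clearance a side to the board), and flare to about +-59 mm here. The board slides on the tray floor between them.
- clip (a joint): Angle (rad) of the sprung steel clip, 70 mm wide, hinged along the holder's y at holder x = +30 mm, 24 mm above the tray floor. 0: at rest; grows as the nose is pushed up (limit 0.8). The spring always drives it down, some 3 N at the nose at rest, 5 N at 0.2. About 0.2 while the bead passes the nose, then about 0.1, bearing on the 8 mm plate.
- clip_nose (a point): Underside of the clip's nose, 30 mm before the stop face; at rest 2 mm above the tray floor. Outside it a lip slopes up to holder x = -78 mm, its edge 17 mm above the floor, so the bead enters beneath. Pushing the bead under takes some 8 to 18 N (more if the board is also pressed on the tray); then a sliding drag of 4 to 10 N remains until the push rises steadily at the stop.
- tray: Fixed grey high-chair tray, 450 mm (x) by 680 mm (y), origin at its underside centre on the bench (z = 0); floor 14 mm high, 22 mm high rims along its far edge and both sides.
- bowl: Yellow suction bowl, 100 mm across, 45 mm high, loose on the tray; to be left alone. It stands on the side of the tray that the board does not lie on. Origin: centre of the underside.
- cup: Aluminium cup, 68 mm across, 75 mm high, loose at a far corner of the tray; to be left alone. Origin: centre of the underside.
- keys: Teething keys on a ring, flat, 8 mm high, about 105 mm long, loose at the other far corner of the tray; to be left alone. Origin: centre of the ring.
Mind the look-alikes: they are no part of the job. What is shaped like the board but orange is not meant.

How it is judged:
By the outcome, as a careful person would: the job done as asked, in the order asked, and still so for the second after the job is handed in, with the robot touching nothing.
It also fails if it takes over 64 s, if anything falls off the work surface, if the arm or the gripper's body presses on something with over 40 N, if the wrist force passes 120 N, or if a joint passes its speed limit or range.

## Working session

There is one attempt and no reset: what is moved stays moved. The work goes in short steps, Python scripts to look and compute and a shell command to move; the robot and the scene stay as the last step left them, time stands still between calls to the robot, and variables do not carry over. Pictures are saved under pics/ and viewed, on a budget of 10 in all, crops included, one or two more only if the job needs it, and the job is handed in when it is done.

```bash
mkdir -p pics
cat > h.py <<'E'
import numpy as np, cv2
from bench import status, optics
def snap(name,fn=None):
    cal=optics.get_calibration(name); im=np.asarray(optics.camera(name))
    if fn: cv2.imwrite('pics/'+fn,im[:,:,::-1])
    return im,cal
def K(c):
    f=240/np.tan(np.radians(c['vertical_fov'])/2)
    return f
def ray(c,uv):
    f=K(c); d=(np.atleast_2d(np.array(uv,float))-[c['cx'],c['cy']])/f
    p=d.copy()
    for _ in range(30): p=d/(1+c['k1']*(p**2).sum(1,keepdims=True))
    E=np.array(c['extrinsics']); v=np.c_[p[:,0],-p[:,1],-np.ones(len(p))]@E[:3,:3].T
    return E[:3,3],v
def plane(c,uv,z):
    o,v=ray(c,uv); return o+v*((z-o[2])/v[:,2])[:,None]
def proj(c,P):
    E=np.array(c['extrinsics']); q=(np.atleast_2d(P)-E[:3,3])@E[:3,:3]
    p=np.c_[q[:,0]/-q[:,2],-q[:,1]/-q[:,2]]
    return p*(1+c['k1']*(p**2).sum(1,keepdims=True))*K(c)+[c['cx'],c['cy']]
def obs():
    s=status.get_obs(); print({k:np.round(s[k],4).tolist() for k in('time_s','eef_pos','eef_rot','wrist_force','opening')}); return s
E
python3 - <<'E'
from h import *
obs()
for n in('top','side'):
    im,c=snap(n,n+'0.png'); print(n,c)
E
```

```text
{'time_s': 0.0, 'eef_pos': [0.1585, 0.5521, 0.2304], 'eef_rot': [0.7, 0.098, 0.7004, -0.0992], 'wrist_force': [0.4517, -0.854, -0.0492], 'opening': 1.0017}
top {'vertical_fov': 49.00037572004124, 'cx': 317.9165958725779, 'cy': 238.05213493391435, 'k1': -0.0862074596121057, 'extrinsics': array([[-0.02609579,  0.99509371, -0.09543329,  0.3427338 ],
       [-0.99952012, -0.02437916,  0.01910988, -0.01977923],
       [ 0.01668953,  0.09588619,  0.99525238,  1.35909692],
       [ 0.        ,  0.        ,  0.        ,  1.        ]])}
side {'vertical_fov': 48.31620338722533, 'cx': 315.4998327385214, 'cy': 245.79154152830125, 'k1': -0.06182247783437222, 'extrinsics': array([[-0.97628484,  0.16828563, -0.13619055,  0.326791  ],
       [-0.2154864 , -0.69488037,  0.68608081,  0.69078846],
       [ 0.0208214 ,  0.6991575 ,  0.71466444,  0.80394101],
       [ 0.        ,  0.        ,  0.        ,  1.        ]])}
```

View pics/top0.png

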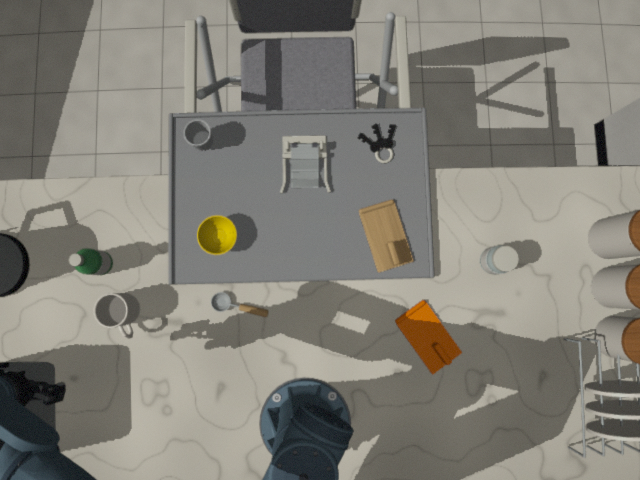

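View pics/side0.png

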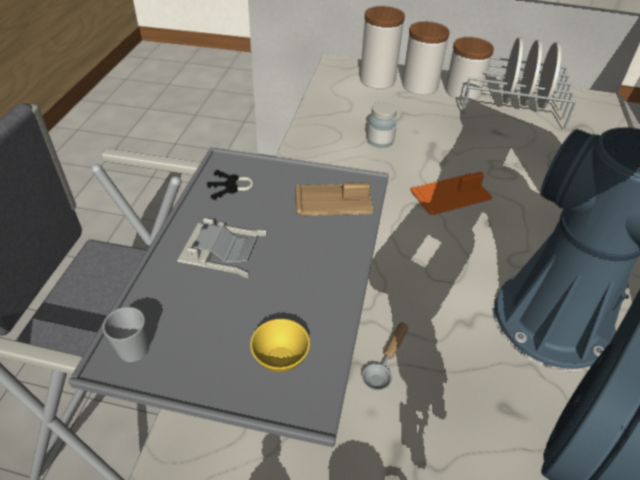

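The top view shows the pale board at about (386,236) with its handle at (398,250), the holder at (306,163) with its mouth facing down the picture, the bowl at (217,235), the cup at (197,132), the keys at (380,145) and the orange decoy at (430,337). The side view agrees, with the bead at the board's far end, about (300,200).

Run:
```python
from h import *
im,c=snap('top'); 
hsv=cv2.cvtColor(im,cv2.COLOR_RGB2HSV)
m=((hsv[:,:,0]>8)&(hsv[:,:,0]<24)&(hsv[:,:,1]>60)&(hsv[:,:,1]<170)&(hsv[:,:,2]>90)).astype(np.uint8); r=np.zeros_like(m); r[190:280,345:420]=1; m*=r
pts=np.argwhere(m)[:,::-1]
P=plane(c,pts,0.022)[:,:2]
rect=cv2.minAreaRect((P*1000).astype(np.float32)); print(len(pts),rect, cv2.boxPoints(rect))
# holder whites
g=im.astype(int); w=((g.min(2)>150)).astype(np.uint8); r=np.zeros_like(m); r[125:200,270:340]=1; w*=r
pw=np.argwhere(w)[:,::-1]; P=plane(c,pw,0.03)[:,:2]*1000; rect=cv2.minAreaRect(P.astype(np.float32)); print(len(pw),rect,cv2.boxPoints(rect))
for k,(x0,y0,x1,y1) in {'h':(270,125,340,200),'b':(350,190,420,280)}.items():
    pass
a=cv2.resize(im[125:200,270:340],None,fx=5.5,fy=5.5,interpolation=cv2.INTER_CUBIC); b=cv2.resize(im[195:270,350:420],None,fx=5.5,fy=5.5,interpolation=cv2.INTER_CUBIC)
cv2.imwrite('pics/crops.png',np.hstack([a,b])[:,:,::-1])
print(proj(c,[[0.2,0,0],[0.4,0.1,0.014]]))
cw=optics.get_calibration('wrist'); print(cw); s=obs()
```

```text
2371 ((474.388916015625, -218.65606689453125), (169.84146118164062, 98.44522094726562), 15.660943984985352) [[ 379.33344 -194.18466]
 [ 405.90814 -288.9752 ]
 [ 569.4444  -243.12747]
 [ 542.8697  -148.33694]]
430 ((665.28955078125, -13.115509033203125), (122.99230194091797, 144.0826873779297), 89.89866638183594) [[593.1395   -74.48415 ]
 [737.22205  -74.738976]
 [737.4396    48.253136]
 [593.35706   48.507957]]
[[302.73665464 344.99395226]
 [261.60564223 267.41425607]]
{'vertical_fov': 60.0551952529028, 'cx': 323.54293988750237, 'cy': 242.0758390343131, 'k1': -0.06058947446185559, 'extrinsics': array([[ 0.27566717, -0.92395798, -0.26515895,  0.09106579],
       [ 0.96125021,  0.26428904,  0.0784177 ,  0.57272207],
       [-0.00237605, -0.27650128,  0.96101061,  0.37288461],
       [ 0.        ,  0.        ,  0.        ,  1.        ]])}
{'time_s': 0.15, 'eef_pos': [0.1586, 0.5523, 0.2306], 'eef_rot': [0.7, 0.0982, 0.7004, -0.0991], 'wrist_force': [0.0247, 0.6411, 0.2657], 'opening': 0.9998}
```

View pics/crops.png

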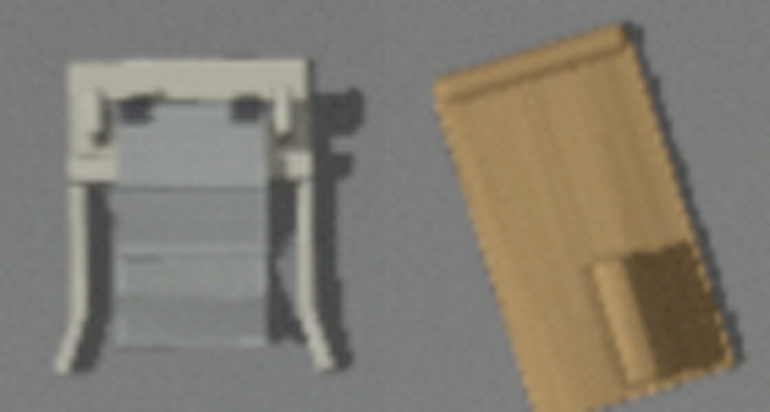

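The crops show the board's bead at its far (top) edge and the handle towards the rear right. The holder's mouth tips are at crop (62,372) and (325,370), and the front edge of its stop wall is at row ~182.

```bash
cat >> h.py <<'E'
from scipy.spatial.transform import Rotation as Rn
def Rt(s): w=s['eef_rot']; return Rn.from_quat([w[1],w[2],w[3],w[0]]).as_matrix()
def go(P,yaw):
    "shift mm & turn deg (tool axes) to TCP P with tool y along world yaw (mod 180)"
    s=obs(); R=Rt(s); d=R.T@(np.array(P)-s['eef_pos'])*1000
    ty=np.arctan2(R[1,1],R[0,1]); a=np.degrees(yaw-ty)
    sg=np.sign(R[2,0]) # tool x down -> -1
    print('q6',s['q'][5],'shift',np.round(d,1),'turn',np.round([(sg*a+180)%360-180,(sg*a+360)%360-180],2))
E
python3 - <<'E'
from h import *
s=obs(); print(Rt(s).round(3))
c=optics.get_calibration('top')
f=lambda l:np.array([[270+(u+.5)/5.5-.5,125+(v+.5)/5.5-.5] for u,v in l])
print('guides straight outer z.026',plane(c,f([(68,195),(314,195),(68,260),(315,260)]),.026).round(4))
print('mouth tips',plane(c,f([(62,372),(325,370)]),.026).round(4))
print('wall edge z.034',plane(c,f([(68,180),(312,180)]),.034).round(4))
print('back edge z.05',plane(c,f([(68,64),(308,60)]),.05).round(4))
print('lip edge z.031',plane(c,f([(116,345),(266,347)]),.031).round(4))
y=np.radians(15.66); go([.35,-.05,.30],np.pi/2+y)
go([.4263,-.2322,.12],np.pi/2+y)
E
```

```text
{'time_s': 0.15, 'eef_pos': [0.1586, 0.5523, 0.2306], 'eef_rot': [0.7, 0.0982, 0.7004, -0.0991], 'wrist_force': [0.0247, 0.6411, 0.2657], 'opening': 0.9998}
[[-0.001  0.276  0.961]
 [-0.001  0.961 -0.276]
 [-1.    -0.001 -0.   ]]
guides straight outer z.026 [[ 0.6752  0.0422  0.026 ]
 [ 0.6726 -0.0733  0.026 ]
 [ 0.6441  0.0428  0.026 ]
 [ 0.6414 -0.0729  0.026 ]]
mouth tips [[ 0.5909  0.0466  0.026 ]
 [ 0.589  -0.0761  0.026 ]]
wall edge z.034 [[ 0.6804  0.0417  0.034 ]
 [ 0.6778 -0.0723  0.034 ]]
back edge z.05 [[ 0.7314  0.04    0.05  ]
 [ 0.7309 -0.0714  0.05  ]]
lip edge z.031 [[ 0.6021  0.021   0.031 ]
 [ 0.5996 -0.0488  0.031 ]]
{'time_s': 0.15, 'eef_pos': [0.1586, 0.5523, 0.2306], 'eef_rot': [0.7, 0.0982, 0.7004, -0.0991], 'wrist_force': [0.0247, 0.6411, 0.2657], 'opening': 0.9998}
q6 -0.20629580189536073 shift [ -68.8 -526.1  350.3] turn [-31.69 148.31]
{'time_s': 0.15, 'eef_pos': [0.1586, 0.5523, 0.2306], 'eef_rot': [0.7, 0.0982, 0.7004, -0.0991], 'wrist_force': [0.0247, 0.6411, 0.2657], 'opening': 0.9998}
q6 -0.20629580189536073 shift [ 111.4 -679.9  474. ] turn [-31.69 148.31]
```

```bash
python3 -m jog '[-5,-30,32,0,100,-10,-60,65,0,100,-14,-91,97,0,100,-18,-122,130,0,100,-23,-152,162,0,100]'
python3 -m jog '[-5,-30,32,0,100,-10,-60,65,0,100,-14,-91,97,0,100,-18,-122,130,0,100,-23,-152,162,0,100]'
python3 -m jog '[-5,-30,32,-6,100,-10,-60,65,-13,100,-14,-91,97,-19,100,-18,-122,130,-25,100,-23,-152,162,-31.7,100]'
python3 -m jog '[0,0,0,0,100,0,0,0,0,100,0,0,0,0,100,0,0,0,0,100,0,0,0,0,100]'
python3 - <<'E'
from h import *
obs(); im,c=snap('wrist','w1.png'); np.save('w1.npy',c['extrinsics'])
print(proj(c,[[.474,-.219,.022],[.679,-.0155,.014]]))
y=np.radians(15.66); go([.4263,-.2322,.11],np.pi/2+y)
E
```

```text
time_s: 0.65
eef_pos: [0.2728, 0.3601, 0.2541]
eef_rot: [0.7, 0.098, 0.7, -0.099]
wrist_force: [0.9, 0.1, 0.5]
opening: 0.998
time_s: 1.15
eef_pos: [0.3866, 0.1692, 0.2774]
eef_rot: [0.7, 0.099, 0.7, -0.099]
wrist_force: [0.9, 0.8, -0.3]
opening: 1.002
time_s: 1.65
eef_pos: [0.5004, -0.0217, 0.3002]
eef_rot: [0.7, -0.098, 0.7, 0.098]
wrist_force: [1.8, 0.1, 0.1]
opening: 1.001
time_s: 2.15
eef_pos: [0.4996, -0.0187, 0.3004]
eef_rot: [0.7, -0.097, 0.7, 0.097]
wrist_force: [-0.4, 0.4, 0.5]
opening: 1.005
{'time_s': 2.15, 'eef_pos': [0.4996, -0.0187, 0.3004], 'eef_rot': [0.7005, -0.0968, 0.7004, 0.0969], 'wrist_force': [-0.366, 0.392, 0.5486], 'opening': 1.0047}
[[134.55675647 115.47498556]
 [283.59408498 341.88243549]]
{'time_s': 2.2, 'eef_pos': [0.4997, -0.0189, 0.3004], 'eef_rot': [0.7005, -0.0969, 0.7004, 0.0968], 'wrist_force': [-0.563, -1.1081, -0.5331], 'opening': 1.0002}
q6 -2.121110374966526 shift [ 190.4 -185.4 -128.5] turn [ 8.0000e-02 -1.7992e+02]
```

View pics/w1.png

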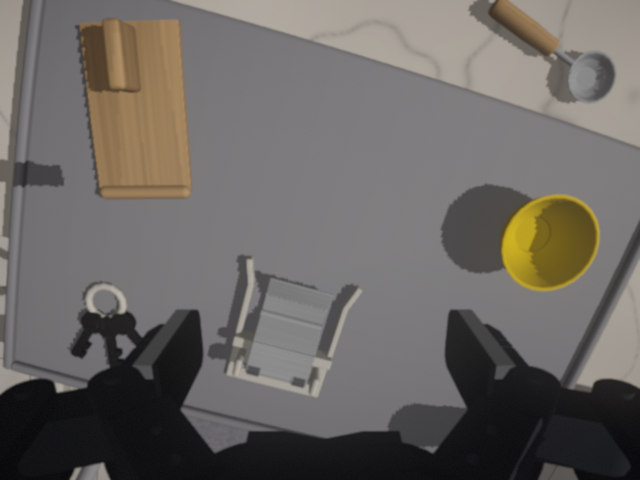

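The wrist view shows the board's handle top at about (118,55) and the bead edge at row ~190. The holder's mouth tips are at (250,258) and (357,291), and its stop wall runs (236,342)-(328,366).

Run:
```python
from h import *
c=optics.get_calibration('wrist'); c['extrinsics']=np.load('w1.npy')
im=cv2.imread('pics/w1.png')[:,:,::-1]
print('tips',plane(c,[(250,258),(357,291)],.026).round(4))
print('back',plane(c,[(228,377),(317,397)],.05).round(4))
hsv=cv2.cvtColor(im.copy(),cv2.COLOR_RGB2HSV)
m=((hsv[:,:,0]>8)&(hsv[:,:,0]<24)&(hsv[:,:,1]>60)&(hsv[:,:,2]>70)).astype(np.uint8); m[:,240:]=0;m[230:]=0
m=cv2.morphologyEx(m,cv2.MORPH_OPEN,np.ones((3,3)))
P=plane(c,np.argwhere(m)[:,::-1],.022)[:,:2]*1000; print(cv2.minAreaRect(P.astype(np.float32)))
print('handle top ends',plane(c,[(114,20),(123,90)],.06).round(4), 'corners',plane(c,[(80,25),(179,20),(101,192),(189,190)],.022).round(4))
cv2.imwrite('pics/w1c.png',cv2.resize(im[240:410,210:380],None,fx=3.5,fy=3.5,interpolation=cv2.INTER_CUBIC)[:,:,::-1])
```

```text
tips [[ 0.5853 -0.0747  0.026 ]
 [ 0.5904  0.0452  0.026 ]]
back [[ 0.7174 -0.0655  0.05  ]
 [ 0.7152  0.0353  0.05  ]]
((469.7996826171875, -217.42367553710938), (172.19573974609375, 98.50096893310547), 15.70124626159668)
handle top ends [[ 0.396  -0.234   0.06  ]
 [ 0.4512 -0.2164  0.06  ]] corners [[ 0.4048 -0.2853  0.022 ]
 [ 0.3772 -0.193   0.022 ]
 [ 0.5591 -0.2413  0.022 ]
 [ 0.5324 -0.1521  0.022 ]]
```

View pics/w1c.png

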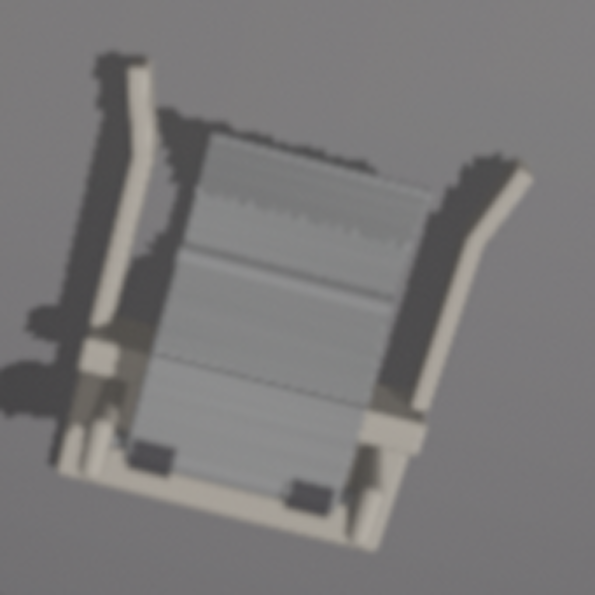

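The close-up shows the stop wall's front top edge running from (88,338) to (428,425), and the straight guides from (141,155) to (100,322) and from (472,240) to (420,408).

```bash
python3 - <<'E'
from h import *
c=optics.get_calibration('wrist'); c['extrinsics']=np.load('w1.npy')
f=lambda l:np.array([[210+(u+.5)/3.5-.5,240+(v+.5)/3.5-.5] for u,v in l])
def L(n,l,z):
    p=plane(c,f(l),z)[:,:2]; d=p[1]-p[0]; print(n,p.round(4).tolist(),'ang',np.degrees(np.arctan2(d[1],d[0])).round(2))
L('wall',[(88,338),(428,425)],.034)
L('gl',[(141,155),(100,322)],.026); L('gr',[(472,240),(420,408)],.026)
L('tips',[(140,64),(524,172)],.026); L('lip',[(212,132),(433,191)],.031); L('ridge',[(185,246),(393,300)],.02)
y=np.radians(15.68); print(np.array([.4721,-.218])-.05*np.array([np.cos(y),np.sin(y)]))
E
python3 -m jog '[20,-35,-25,0,100,40,-70,-50,0,100,60,-110,-75,0,100,80,-150,-100,0,100,100,-185,-128,0,100]'
python3 -m jog '[40,0,0,0,100,70,0,0,0,100,90,0,0,0,100,90,0,0,0,100,90,0,0,0,100]'
python3 - <<'E'
from h import *
im,c=snap('wrist','w2.png')
print('handle pred',proj(c,[[.4253,-.232,.06]]))
y=np.radians(15.68); go([.4245,-.2317,.03],np.pi/2+y)
E
```

```text
wall [[0.6756, -0.07], [0.6762, 0.0416]] ang 89.69
gl [[0.614, -0.0682], [0.6737, -0.0682]] ang 0.04
gr [[0.6136, 0.038], [0.6756, 0.0389]] ang 0.8
tips [[0.5853, -0.0751], [0.5872, 0.0469]] ang 89.08
lip [[0.5986, -0.0488], [0.5989, 0.0209]] ang 89.75
ridge [[0.6432, -0.0482], [0.6434, 0.0207]] ang 89.82
[ 0.42396069 -0.23151322]
time_s: 2.7
eef_pos: [0.427, -0.2325, 0.2007]
eef_rot: [0.701, -0.097, 0.7, 0.096]
wrist_force: [0.8, -0.5, 0.2]
opening: 0.998
time_s: 3.2
eef_pos: [0.4275, -0.231, 0.1114]
eef_rot: [0.7, -0.097, 0.7, 0.097]
wrist_force: [-0.0, 0.2, -0.1]
opening: 1.0
handle pred [[321.32886676 265.56613266]]
{'time_s': 3.25, 'eef_pos': [0.428, -0.2315, 0.1122], 'eef_rot': [0.7009, -0.0971, 0.7001, 0.0961], 'wrist_force': [0.2522, 0.2427, -0.1989], 'opening': 1.0011}
q6 -2.5851797330903423 shift [82.2  0.9 -3.5] turn [ 3.0000e-02 -1.7997e+02]
```

View pics/w2.png

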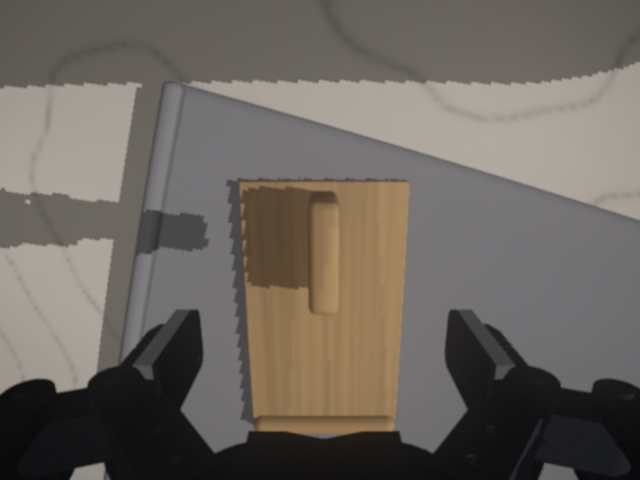

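The handle's top spans about (324,195) to (324,313), square and centred between the open jaws. Descending to grip.

```bash
python3 - <<'E'
from h import *
c=optics.get_calibration('wrist')
p=plane(c,[(324,197),(325,308)],.06); d=p[1]-p[0]; print(p.round(4),p.mean(0),np.degrees(np.arctan2(d[1],d[0])))
e=plane(c,[(239,181),(409,181),(255,417),(395,417)],.022);print(e.round(4))
E
python3 -m jog '[25,0,-1,0,100,45,1,-2,0,100,62,1,-3,0,100,75,1,-3,0,100,82,1,-3,0,100]'
python3 -m jog '[0,0,0,0,100,0,0,0,0,50,0,0,0,0,0,0,0,0,0,0,0,0,0,0,0]'
python3 -m jog '[0,0,0,0,0,0,0,0,0,0,0,0,0,0,0,0,0,0,0,0,0,0,0,0,0]'
```

```text
[[ 0.3928 -0.2405  0.06  ]
 [ 0.4478 -0.2245  0.06  ]] [ 0.42034031 -0.2325135   0.06      ] 16.265589021815096
[[ 0.4034 -0.2872  0.022 ]
 [ 0.3775 -0.1954  0.022 ]
 [ 0.5553 -0.243   0.022 ]
 [ 0.5297 -0.1523  0.022 ]]
time_s: 3.75
eef_pos: [0.4246, -0.2313, 0.0291]
eef_rot: [0.701, -0.097, 0.7, 0.096]
wrist_force: [0.1, -0.2, -0.4]
opening: 1.001
time_s: 4.25
eef_pos: [0.4243, -0.2313, 0.0294]
eef_rot: [0.701, -0.097, 0.7, 0.096]
wrist_force: [-0.6, 0.7, -0.4]
opening: 0.334
time_s: 4.75
eef_pos: [0.4244, -0.2314, 0.0294]
eef_rot: [0.701, -0.097, 0.7, 0.096]
wrist_force: [-1.2, 0.2, 6.3]
opening: 0.174
```

```bash
python3 -m jog '[-6,0,0,0,0,-16,0,0,0,0,-28,0,0,0,0,-36,0,0,0,0,-40,0,0,0,0]'
python3 -m jog '[0,15,5,3,0,0,45,16,6,0,0,75,27,10,0,0,105,38,13,0,0,135,49,16.3,0]'
python3 -m jog '[0,25,0,0,0,0,45,0,0,0,0,60,0,0,0,0,65,0,0,0,0,70,0,0,0]'
python3 -m jog '[0,0,0,0,0,0,0,0,0,0,0,0,0,0,0,0,0,0,0,0,0,0,0,0,0]'
python3 - <<'E'
from h import *
go([.441,-.013,.07],np.radians(89.4))
im,c=snap('wrist','w3.png');im,c=snap('top','t3.png')
E
```

```text
time_s: 5.25
eef_pos: [0.4246, -0.2316, 0.0704]
eef_rot: [0.701, -0.097, 0.7, 0.096]
wrist_force: [0.2, 0.3, -3.0]
opening: 0.174
time_s: 5.75
eef_pos: [0.4346, -0.0867, 0.0691]
eef_rot: [0.707, 0.005, 0.707, -0.005]
wrist_force: [0.5, -0.4, -2.2]
opening: 0.172
time_s: 6.25
eef_pos: [0.4356, -0.0177, 0.0691]
eef_rot: [0.707, 0.004, 0.707, -0.004]
wrist_force: [0.2, 0.1, -2.4]
opening: 0.18
time_s: 6.75
eef_pos: [0.4356, -0.0182, 0.0689]
eef_rot: [0.707, 0.004, 0.707, -0.004]
wrist_force: [0.3, -0.1, -2.7]
opening: 0.174
{'time_s': 6.75, 'eef_pos': [0.4356, -0.0182, 0.0689], 'eef_rot': [0.7071, 0.0041, 0.7071, -0.0041], 'wrist_force': [0.344, -0.1244, -2.7198], 'opening': 0.1743}
q6 -1.874462032651994 shift [-1.1  5.2  5.4] turn [-7.0000e-02  1.7993e+02]
```

View pics/w3.png

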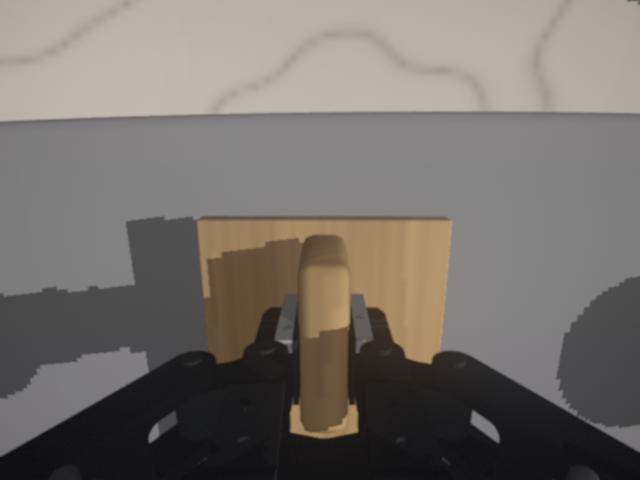

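The board is held square, with the handle at (324,335) between the pads. Its front is hidden, so after lowering I'll use the top view for alignment.

```bash
python3 -m jog '[6,2,2,0,0,15,4,4,0,0,25,5,5,0,0,32,5,5,0,0,35,5,5,0,0]'
python3 -m jog '[1,0,0,0,0,2,0,0,0,0,3,0,0,0,0,4,0,0,0,0,4,0,0,0,0]'
python3 - <<'E'
from h import *
obs()
im,c=snap('top','t4.png')
cv2.imwrite('pics/t4c.png',cv2.resize(im[125:260,255:355],None,fx=4.4,fy=4.4,interpolation=cv2.INTER_CUBIC)[:,:,::-1])
hsv=cv2.cvtColor(im.copy(),cv2.COLOR_RGB2HSV)
m=((hsv[:,:,0]>8)&(hsv[:,:,0]<24)&(hsv[:,:,1]>60)&(hsv[:,:,1]<170)&(hsv[:,:,2]>70)).astype(np.uint8); r=np.zeros_like(m); r[185:260,265:345]=1; m*=r
m=cv2.morphologyEx(m,cv2.MORPH_OPEN,np.ones((3,3)))
P=plane(c,np.argwhere(m)[:,::-1],.022)[:,:2]*1000; print(cv2.minAreaRect(P.astype(np.float32)),P.min(0),P.max(0))
E
```

```text
time_s: 7.35
eef_pos: [0.4396, -0.0125, 0.0325]
eef_rot: [0.706, 0.004, 0.708, -0.004]
wrist_force: [0.7, -0.5, -2.9]
opening: 0.173
time_s: 7.85
eef_pos: [0.4407, -0.013, 0.03]
eef_rot: [0.707, 0.004, 0.707, -0.004]
wrist_force: [0.0, 0.2, -3.0]
opening: 0.176
{'time_s': 7.85, 'eef_pos': [0.4407, -0.013, 0.03], 'eef_rot': [0.7072, 0.0039, 0.707, -0.0039], 'wrist_force': [0.0046, 0.2334, -2.9662], 'opening': 0.1762}
((498.0215759277344, -14.659431457519531), (95.02140045166016, 159.29547119140625), 88.83686065673828) [418.99384365 -63.51138614] [577.2087408   34.45662716]
```

View pics/t4c.png

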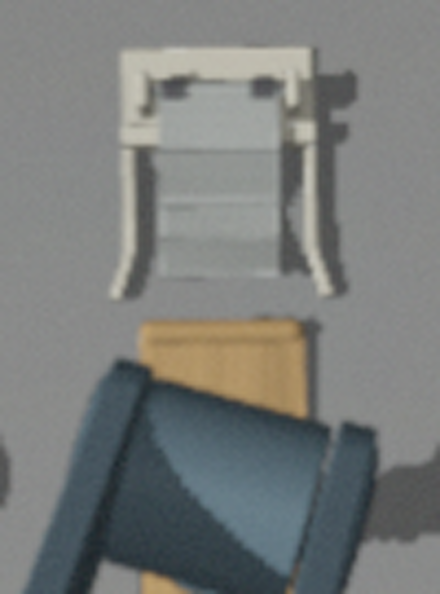

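The top view shows the bead's front at row ~322 and mid-column 222.5. That matches the holder axis extrapolated from the guides (218.5 at row 160, 221.5 at row 293). The yaws agree too, at -1.2° in this camera.

```bash
python3 -m jog '[0.4,0,0,0,0,0.8,0,0,0,0,1,0,0,0,0,1,0,0,0,0,1,0,0,0,0]'
python3 -m jog '[0,0,4,0,0,0,0,9,0,0,0,0,14,0,0,0,0,19,0,0,0,0,24,0,0]'
python3 -m jog '[0,0,3,0,0,0,0,6,0,0,0,0,9,0,0,0,0,12,0,0,0,0,15,0,0]'
```

```text
time_s: 8.4
eef_pos: [0.4407, -0.013, 0.0294]
eef_rot: [0.707, 0.004, 0.707, -0.004]
wrist_force: [-3.1, 0.2, 4.2]
opening: 0.175
time_s: 8.9
eef_pos: [0.4642, -0.0132, 0.0294]
eef_rot: [0.707, 0.004, 0.708, -0.004]
wrist_force: [-7.5, -0.4, 8.6]
opening: 0.18
time_s: 9.4
eef_pos: [0.4774, -0.0133, 0.0293]
eef_rot: [0.705, 0.004, 0.709, -0.004]
wrist_force: [-18.3, -1.6, 22.8]
opening: 0.184
```

```bash
python3 -m jog '[-0.4,0,0,0,0,-0.8,0,0,0,0,-0.8,0,0,0,0,-0.8,0,0,0,0,-0.8,0,0,0,0]'
python3 - <<'E'
from h import *
obs(); im,c=snap('top','t5.png');im2,c2=snap('side')
a=cv2.resize(im[125:260,255:355],None,fx=4.4,fy=4.4,interpolation=cv2.INTER_CUBIC)
u=proj(c2,[[.6,-.015,.02]])[0].astype(int); print(u)
b=cv2.resize(im2[u[1]-60:u[1]+60,max(0,u[0]-30):u[0]+50],(360,594),interpolation=cv2.INTER_CUBIC)
b=cv2.resize(im2[u[1]-75:u[1]+60,u[0]-55:u[0]+25],None,fx=4.4,fy=4.4,interpolation=cv2.INTER_CUBIC)
cv2.imwrite('pics/t5c.png',np.hstack([a,b])[:,:,::-1])
E
```

```text
time_s: 9.9
eef_pos: [0.4781, -0.0132, 0.0294]
eef_rot: [0.706, 0.004, 0.708, -0.004]
wrist_force: [-7.1, -0.6, 5.0]
opening: 0.181
{'time_s': 9.9, 'eef_pos': [0.4781, -0.0132, 0.0294], 'eef_rot': [0.7059, 0.0038, 0.7082, -0.0037], 'wrist_force': [-7.1104, -0.6352, 4.9869], 'opening': 0.1808}
[250 251]
```

View pics/t5c.png

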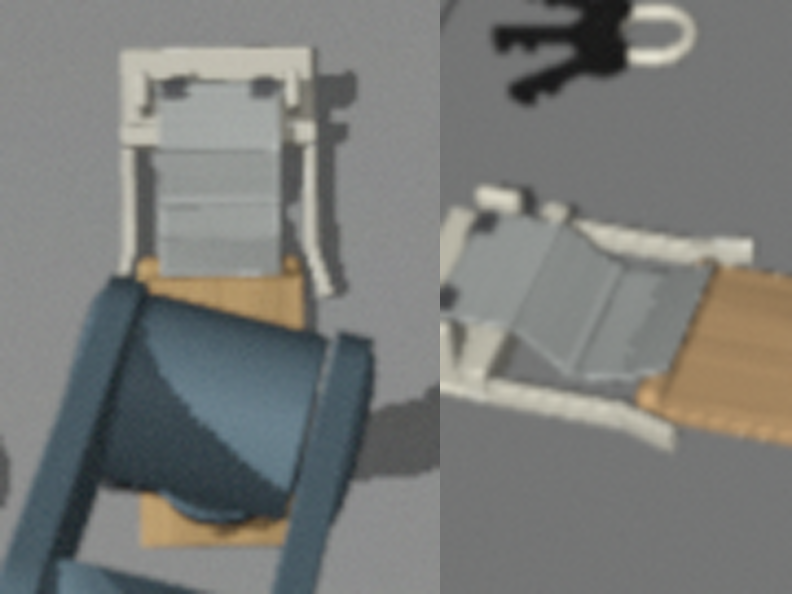

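The bead is under the lip (top crop row ~262) and the board runs centrally between the guides. Continuing slowly, easing the downward pressure.

```bash
python3 -m jog '[-0.2,0,2,0,0,-0.3,0,4,0,0,-0.3,0,6,0,0,-0.3,0,8,0,0,-0.3,0,10,0,0]'
```

```text
time_s: 10.5
eef_pos: [0.4868, -0.013, 0.0294]
eef_rot: [0.705, 0.004, 0.709, -0.003]
wrist_force: [-12.3, 0.2, 8.1]
opening: 0.181
```

```bash
python3 -m jog '[0,0,2,0,0,0,0,4,0,0,0,0,6,0,0,0,0,8,0,0,0,0,8,0,0]'
```

```text
time_s: 11.0
eef_pos: [0.4957, -0.0131, 0.0294]
eef_rot: [0.706, 0.004, 0.709, -0.004]
wrist_force: [-7.3, 0.5, 3.3]
opening: 0.179
```

```bash
python3 -m jog '[0,0,2,0,0,0,0,4,0,0,0,0,6,0,0,0,0,8,0,0,0,0,9,0,0]'; python3 -m jog '[0,0,2,0,0,0,0,4,0,0,0,0,6,0,0,0,0,7,0,0,0,0,7,0,0]'
```

```text
time_s: 11.5
eef_pos: [0.5038, -0.0132, 0.0294]
eef_rot: [0.705, 0.004, 0.709, -0.003]
wrist_force: [-13.1, -0.8, 8.7]
opening: 0.179
time_s: 12.0
eef_pos: [0.5102, -0.0132, 0.0294]
eef_rot: [0.704, 0.004, 0.71, -0.003]
wrist_force: [-14.6, -0.7, 10.5]
opening: 0.179
```

```bash
python3 -m jog '[-0.2,0,2,0,0,-0.2,0,4,0,0,-0.2,0,6,0,0,-0.2,0,8,0,0,-0.2,0,8,0,0]'; python3 -m jog '[0,0,2,0,0,0,0,4,0,0,0,0,6,0,0,0,0,7,0,0,0,0,7,0,0]'
```

```text
time_s: 12.5
eef_pos: [0.5195, -0.0134, 0.0295]
eef_rot: [0.706, 0.004, 0.709, -0.004]
wrist_force: [-7.5, 0.6, 2.1]
opening: 0.182
time_s: 13.0
eef_pos: [0.5283, -0.0138, 0.0298]
eef_rot: [0.707, 0.004, 0.707, -0.004]
wrist_force: [-1.6, 0.0, -3.7]
opening: 0.174
```

```bash
python3 -m jog '[0.2,0,2,0,0,0.3,0,4,0,0,0.3,0,6,0,0,0.3,0,7,0,0,0.3,0,7,0,0]'; python3 -m jog '[0,0,1,0,0,0,0,2,0,0,0,0,3,0,0,0,0,3,0,0,0,0,3,0,0]'
```

```text
time_s: 13.5
eef_pos: [0.5342, -0.0137, 0.0295]
eef_rot: [0.706, 0.004, 0.708, -0.004]
wrist_force: [-6.8, 0.3, 1.0]
opening: 0.175
time_s: 14.0
eef_pos: [0.5372, -0.0137, 0.0295]
eef_rot: [0.706, 0.004, 0.708, -0.004]
wrist_force: [-6.8, 0.2, 1.9]
opening: 0.181
```

Drag is steady at about 7 N. Creeping on towards the stop.

```bash
python3 -m jog '[0,0,0.5,0,0,0,0,1,0,0,0,0,1.5,0,0,0,0,2,0,0,0,0,2,0,0]'
```

```text
time_s: 14.5
eef_pos: [0.5391, -0.0137, 0.0295]
eef_rot: [0.706, 0.004, 0.708, -0.004]
wrist_force: [-7.9, -0.6, 1.2]
opening: 0.18
```

```bash
python3 -m jog '[0,0,0.5,0,0,0,0,1,0,0,0,0,1.5,0,0,0,0,1.5,0,0,0,0,1.5,0,0]'
```

```text
time_s: 15.0
eef_pos: [0.5405, -0.0137, 0.0295]
eef_rot: [0.706, 0.004, 0.708, -0.004]
wrist_force: [-6.1, -0.0, 1.0]
opening: 0.177
```

```bash
python3 -m jog '[0,0,0.5,0,0,0,0,1,0,0,0,0,1.5,0,0,0,0,1.5,0,0,0,0,1.5,0,0]'
```

```text
time_s: 15.5
eef_pos: [0.542, -0.0138, 0.0295]
eef_rot: [0.706, 0.004, 0.708, -0.004]
wrist_force: [-7.2, 1.4, 0.5]
opening: 0.179
```

```bash
python3 -m jog '[0,0,0.5,0,0,0,0,1,0,0,0,0,1,0,0,0,0,1,0,0,0,0,1,0,0]'
```

```text
time_s: 16.0
eef_pos: [0.5426, -0.0138, 0.0294]
eef_rot: [0.706, 0.004, 0.709, -0.004]
wrist_force: [-8.5, -0.3, 2.5]
opening: 0.179
```

```bash
python3 -m jog '[0,0,0.5,0,0,0,0,1,0,0,0,0,1,0,0,0,0,1,0,0,0,0,1,0,0]'
```

```text
time_s: 16.5
eef_pos: [0.5426, -0.0138, 0.0294]
eef_rot: [0.705, 0.004, 0.709, -0.004]
wrist_force: [-12.6, -0.3, 7.4]
opening: 0.179
```

```bash
python3 -m jog '[0,0,0.5,0,0,0,0,1,0,0,0,0,1,0,0,0,0,1,0,0,0,0,1,0,0]'
```

```text
time_s: 17.0
eef_pos: [0.5426, -0.0138, 0.0294]
eef_rot: [0.704, 0.004, 0.71, -0.003]
wrist_force: [-17.9, -0.8, 10.1]
opening: 0.18
```

TCP has stopped at 0.5426 while the push rises steadily to 17.9 N, about 11 N of it on the stop after subtracting drag. That's seated. Easing off, then releasing.

```bash
python3 -m jog '[0,0,-0.5,0,0,-0.2,0,-1,0,0,-0.3,0,-1.5,0,0,-0.3,0,-1.5,0,0,-0.3,0,-1.5,0,0]'; python3 -m jog '[0,0,0,0,10,0,0,0,0,25,0,0,0,0,40,0,0,0,0,50,0,0,0,0,50]'; python3 -m jog '[-5,0,0,0,50,-20,0,0,0,50,-40,0,0,0,50,-65,0,0,0,50,-90,0,0,0,50]'; python3 -m jog '[0,0,-40,0,50,-20,0,-85,0,50,-40,0,-120,0,50,-50,0,-130,0,50,-50,0,-130,0,50]'
python3 - <<'E'
from h import *
obs(); im,c=snap('top','t6.png');im2,c2=snap('side')
a=cv2.resize(im[125:260,255:355],None,fx=4.4,fy=4.4,interpolation=cv2.INTER_CUBIC)
u=proj(c2,[[.6,-.015,.02]])[0].astype(int)
b=cv2.resize(im2[u[1]-75:u[1]+60,u[0]-70:u[0]+10],None,fx=4.4,fy=4.4,interpolation=cv2.INTER_CUBIC)
cv2.imwrite('pics/t6c.png',np.hstack([a,b])[:,:,::-1])
E
```

```text
time_s: 17.5
eef_pos: [0.5427, -0.0138, 0.0295]
eef_rot: [0.705, 0.004, 0.709, -0.004]
wrist_force: [-10.8, -0.7, 2.5]
opening: 0.178
time_s: 18.0
eef_pos: [0.5458, -0.0142, 0.0306]
eef_rot: [0.708, 0.004, 0.707, -0.004]
wrist_force: [0.4, 0.4, -0.4]
opening: 0.497
time_s: 18.5
eef_pos: [0.5453, -0.0141, 0.1223]
eef_rot: [0.707, 0.004, 0.707, -0.004]
wrist_force: [-0.1, 0.1, 1.1]
opening: 0.499
time_s: 19.0
eef_pos: [0.4155, -0.0129, 0.1729]
eef_rot: [0.709, 0.003, 0.705, -0.005]
wrist_force: [-0.4, -0.9, 1.3]
opening: 0.501
{'time_s': 19.0, 'eef_pos': [0.4155, -0.0129, 0.1729], 'eef_rot': [0.7089, 0.0034, 0.7053, -0.0046], 'wrist_force': [-0.4258, -0.9388, 1.3258], 'opening': 0.5006}
```

View pics/t6c.png

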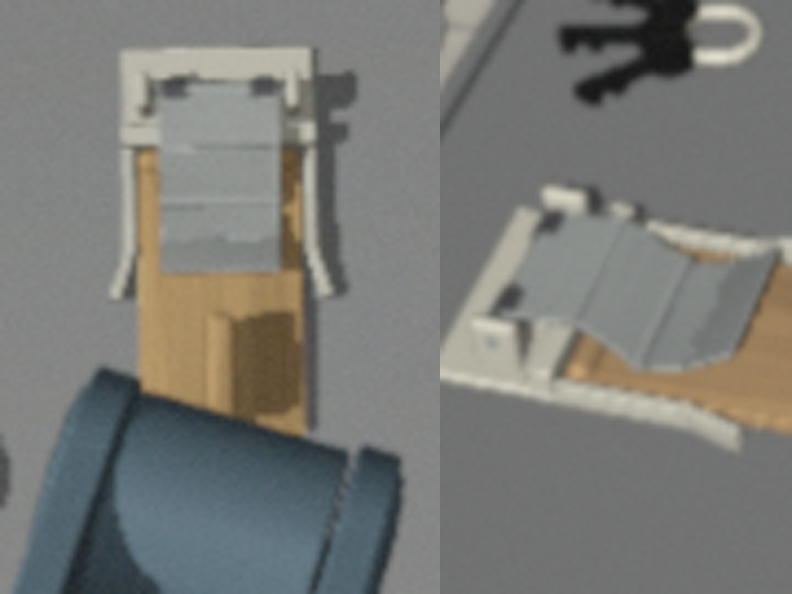

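The final views show the bead against the stop wall on both sides (top crop row ~148). The clip bears on the plate behind it, the board is centred and parallel between the guides, and the arm is clear.

```bash
python3 -m jog '[0,0,0,0,50,0,0,0,0,50,0,0,0,0,50,0,0,0,0,50,0,0,0,0,50]'; python3 -c "
from bench import hand_in; print(hand_in())"
```

```text
time_s: 19.6
eef_pos: [0.4151, -0.0126, 0.1699]
eef_rot: [0.707, 0.004, 0.707, -0.004]
wrist_force: [-0.3, 1.1, 0.3]
opening: 0.501
the job is handed in; nothing more can be done
None
```

I gripped the board by its handle, set it flat before the holder, slid it under the clip and pressed it against the stop. I then released it and backed the arm clear, and handed the job in at 19.6 s.

- **Clip:** the push fell from about 15 N to 2 N as the bead passed the nose, then settled at a steady drag of about 7 N.
- **Stop:** the board stopped moving while the push rose to 17.9 N at the wrist. About 11 N of that was on the stop after taking off the drag, just above your 5 to 10 N guide. I inferred that share rather than measuring it.
- **Final look (top and side views):** the bead touches the stop on both sides, the clip is down on the plate behind it, and the board sits square and centred between the guides. The keys stand where they were; I did not check the cup and bowl again, but the arm and board stayed well away from both.
- **What disagreed:** the top and wrist cameras differed by about 3 mm on the stop position and about 1° on the holder's yaw. I settled it by aligning board and holder in the same top view.
- **Early pressing:** as the bead first went under the lip, the wrist read 18 N along and 23 N upward because the board was also pressing on the tray. I eased it up before going on.

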